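Press the proud tacks of a stretched canvas home, in order

TASK

A small canvas lies face down on a foam block, and three of the tacks in the back of its stretcher still stand proud. With a fingertip, press them fully home one after another, lightly: first the middle tack of the bar with the two D-ring hangers, then the middle tack of the bar opposite, then the middle tack of the side bar that has one. Do not grip, lift or shift the canvas, and leave the jar, hammer, cork block and cup alone.

Things in the scene. Friction and masses are not known exactly. Their poses are not given: they have to be found in the camera images.
- painting_mid (a point): canvas on a stretcher, 260 (own x) x 220 mm (own y), 0.6 kg, lying loose face down on foam, turned any way; point: centre of its opening, level with the bars' tops, about 70 mm above the table. Bars 36 mm wide, 20 thick. Two D-ring hangers on the +x bar. Proud tacks at own (112, 0), (-112, 0), (0, 92) mm; the corner tacks are already home
- foam: dark foam block under the canvas, 250 x 210 mm, 50 mm high, turned with it; origin under its centre. It stays put, takes about 6 N of pressing before it gives, then sinks about 1 mm for every 4 N and springs back
- tack_hanger_top (a point): domed plain steel tack head, 18 mm across and 4.5 mm high, in the middle of the short bar that carries the two D-ring hangers; the point is the top of its dome. Proud, the top stands up to 11.5 mm above the bar; pressed fully home it is 4.5 mm above the bar
- tack_opposite_top (a point): domed plain steel tack head, 18 mm across and 4.5 mm high, in the middle of the other short bar, facing the one with the hangers; the point is the top of its dome. Proud, the top stands up to 11.5 mm above the bar; pressed fully home it is 4.5 mm above the bar
- tack_side_top (a point): domed plain steel tack head, 18 mm across and 4.5 mm high, in the middle of one long bar, the only long bar with a tack in its middle; the point is the top of its dome. Proud, the top stands up to 11.5 mm above the bar; pressed fully home it is 4.5 mm above the bar
- tack_hanger (a joint): how far this tack (in the middle of the short bar that carries the two D-ring hangers) has been pressed in, m: 0 = fully proud, 0.007 = fully home (head seated on the linen); starts between 0 and 0.0015. It slides straight down with about 4 N of friction and stays where it is left
- tack_opposite (a joint): how far this tack (in the middle of the other short bar, facing the one with the hangers) has been pressed in, m: 0 = fully proud, 0.007 = fully home (head seated on the linen); starts between 0 and 0.0015. It slides straight down with about 4 N of friction and stays where it is left
- tack_side (a joint): how far this tack (in the middle of one long bar, the only long bar with a tack in its middle) has been pressed in, m: 0 = fully proud, 0.007 = fully home (head seated on the linen); starts between 0 and 0.0015. It slides straight down with about 4 N of friction and stays where it is left
- jar: bystander, not to be moved: glass jar with a steel lid, 56 mm across, 75 mm tall; origin under its centre
- hammer: bystander, not to be moved: small hammer lying flat, 240 mm long; origin under its middle
- cork: bystander, not to be moved: cork sanding block 100 x 60 x 35 mm; origin under its centre
- cup: bystander, not to be moved: white ceramic cup, 72 mm across, 90 mm tall; origin under its centre

How it is judged:
By the outcome, as a careful person would: the job done as asked, in the order asked, and still so for the second after the job is handed in, with the robot touching nothing.
It also fails if it takes over 45 s, if anything falls off the work surface, if the arm or the gripper's body presses on something with over 40 N, if the wrist force passes 120 N, or if a joint passes its speed limit or range.

ROBOT

A 6-joint arm with a two-finger parallel gripper is mounted at the origin on the work surface. World frame = base frame: x ahead of the robot, y to its left, z up, the work surface at z = 0. Lengths are in m, angles in rad, forces in N, time in s.
With the tool pointing down it reaches from about 0.25 to 0.725 m from the base axis. Payload 4 kg.
Tool frame: the origin (TCP) lies midway between the tips of the shut fingers; the grasp point (between the pads) lies env.hold_point_z behind it (env.hold_point_z is the distance from the TCP to the grasp point, in m); z points along the fingers, x is the direction in which the jaws open and shut, and the axes are right-handed (so a half turn about z gives the same grasp; the last joint's range is limited). The gripper opens to 85 mm and grips with 20 to 120 N. Pads are 22 mm wide; open, the fingers measure 114 mm over their backs; the gripper's body (76 mm by 85 mm) begins 54 mm behind the grasp point. The pads swing forward as they close: fully open they stand 13 mm farther back than shut.
Start: joints at [1.108, 0.241, 0.005, 1.335, 0, 1.571], TCP at [0.223, 0.447, 0.231] pointing down, gripper open.
Joint ranges: [-2.72, 2.72], [-1.05, 1.87], [-1.09, 1.28], [-1.99, 2.15], [-1.42, 1.44], [-3.14, 3.14]. Speed limits (rad/s): [2.79, 2.79, 3.14, 3.14, 3.14, 3.14].

INTERFACE

Orientations are given as a unit quaternion [x, y, z, w].
In Python, from rig import env gives the robot as it stands. The module is installed in compiled form; this text tells all that it offers.
- The arm moves only by the tool step_arm, never from a script. Its argument "steps" is a list that holds one entry, the list of rows, each a list of 7 numbers: the opening in per cent of the stroke, from 0 (shut) to 100 (fully open), then the shift along the world's x, y, z in m, then the turn, a rotation vector about the world's x, y, z in degrees. In form: [[[gripper, tx, ty, tz, rx, ry, rz], ...]]. A call has 1 to 5 rows; each row shifts and turns the pose as measured when the row begins; what a row does not reach is not made up. A row lasts 1/8 s, in which the tool goes at most 62.5 mm and 10.7 degrees, less where a joint would pass 70% of its speed; a pose out of reach is approached as far as the arm can. A call is refused whole if a number of a shift passes 0.0625 or a number of a turn 10.7, either way. A call with a gripper value outside its range is refused whole. The fingers move at their own pace and stop on an object; "newtons" is the grip in N (left out, the last holds). Time passes only in rows, so rows that do not move let the fingers close. It gives the time, the measured TCP pose, the force and the opening at its end, in the units of the state.
- env.get_obs(): the state, without advancing time (a new reading comes with each control period).
- env.camera(name): name is "scene" or "top" or "wrist"; returns a dict with "color" (384x512x3 uint8, blue, green, red), "vfov" (degrees; the focal length in pixels is half the picture's height over the tangent of half this angle, whatever the lens; pixels are square), "cx", "cy" (the principal point, pixels), "T" (4x4, takes a point from camera to world coordinates); the wrist camera has in their place "mount" (4x4, takes a point from camera to tool coordinates, whose origin is the TCP and whose axes are the tool frame's). Camera axes: x right, y down, z forward; pixel columns grow to the right and rows downward; lengths in m; the calibration is good to about 2 mm. A picture is of the moment at which its call begins: read the wrist's pose just before it. There is no depth.
- env.finish_job(): hands the job in, once; it reports no verdict.
The state is a dict: "t": time; "q": joint angles; "dq": joint speeds; "effort": joint torques, N m; "ee_pos": TCP position; "tcp_rot": TCP orientation; "ft_force": force on the tool from outside, world axes, zero at the start; "moment": the same for the moment, N m; "finger_gap": finger opening in m.
Only numpy, scipy, OpenCV 4.12 (cv2) and the standard library are available. Lean on these libraries where they do the work, as an engineer would, in place of code of your own. Each camera call takes 0.05 s, during which the arm holds its last target.

## Working session

There is one attempt and no reset: what is moved stays moved. The work goes in short steps, Python scripts to look and compute and a tool call to move; the robot and the scene stay as the last step left them, time stands still between calls to the robot, and variables do not carry over. Pictures are saved under pics/ and viewed, and the job is handed in when it is done.

Besides the shell and the picture viewer there is one more tool, called as name(argument=value, ...), one argument or row to a line, values as JSON. step_arm: Moves the arm, as the interface text tells. Its arguments: {"type":"object","properties":{"steps":{"type":"array","items":{"type":"array","items":{"type":"array","items":{"type":"number"}}}},"newtons":{"type":"number"}},"required":["steps"]}

```bash
mkdir -p pics; python3 - <<'E'
from rig import env
import cv2
o=env.get_obs();print({k:o[k] for k in('t','ee_pos','tcp_rot','ft_force','finger_gap')},env.hold_point_z)
for n in('scene','top','wrist'):
    c=env.camera(n);cv2.imwrite(f'pics/{n}0.png',c['color']);print(n,c['vfov'],c['cx'],c['cy'],c.get('T',c.get('mount')).round(4).tolist())
E
```

```text
{'t': 0.0, 'ee_pos': array([0.22294881, 0.44683081, 0.23041825]), 'tcp_rot': array([ 8.50435460e-01,  5.26078345e-01, -8.88367474e-04,  5.60094561e-04]), 'ft_force': array([-0.10316442,  0.34322654, -0.35417392]), 'finger_gap': 0.08575133294656187} 0.0187
scene 51.24330613527963 256.9022063893885 192.4924096533797 [[-0.6602, 0.476, -0.581, 1.1811], [0.7509, 0.4346, -0.4972, 0.4891], [0.0159, -0.7645, -0.6444, 0.7138], [0.0, 0.0, 0.0, 1.0]]
top 51.60833351207526 253.14088718416969 193.295044060349 [[-0.0241, -0.9973, 0.0694, 0.5005], [-0.9997, 0.0243, 0.0026, -0.0136], [-0.0043, -0.0693, -0.9976, 1.2123], [0.0, 0.0, 0.0, 1.0]]
wrist 70.6362989776478 256.7744525664552 189.57754736770485 [[1.0, 0.0001, -0.0004, 0.0003], [0.0, 0.9534, 0.3017, -0.0766], [0.0004, -0.3017, 0.9534, -0.1431], [0.0, 0.0, 0.0, 1.0]]
```

View pics/top0.png

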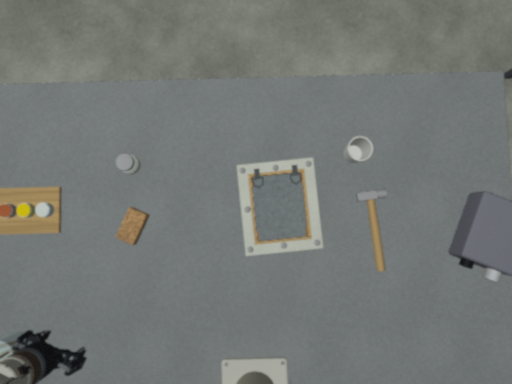

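View pics/scene0.png

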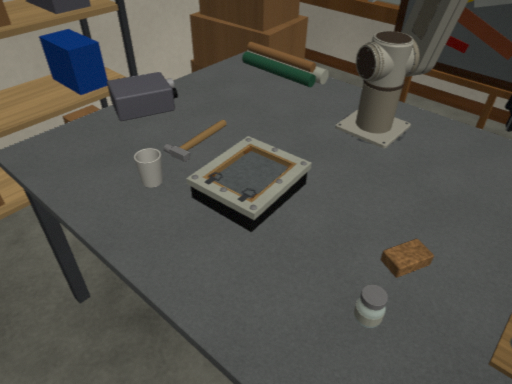

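```bash
python3 - <<'E'
import cv2
a=cv2.imread('pics/top0.png');cv2.imwrite('pics/top0z.png',cv2.resize(a[90:290,140:400],None,fx=3,fy=3,interpolation=cv2.INTER_CUBIC))
E
```

```text
(no output)
```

View pics/top0z.png

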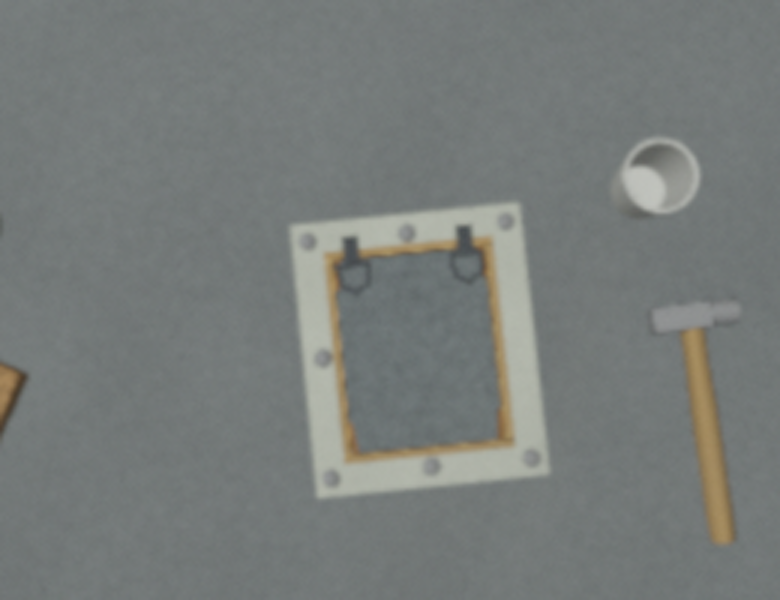

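The zoom shows the hanger bar on the far side, with its tack at zoom px (406,233). The opposite tack is at (431,466) and the side tack at (322,358). The canvas corners are at (290,226), (521,203), (550,473) and (317,497).

```bash
cat > h.py <<'E'
import numpy as np
from rig import env
from scipy.spatial.transform import Rotation as R
def ray(c,uv,z,T=None):
    T=c['T'] if T is None else T
    f=192/np.tan(np.radians(c['vfov']/2))
    d=T[:3,:3]@np.array([(uv[0]-c['cx'])/f,(uv[1]-c['cy'])/f,1]);p=T[:3,3]
    return p+d*(z-p[2])/d[2]
def wristT(c,o):
    M=np.eye(4);M[:3,:3]=R.from_quat(o['tcp_rot']).as_matrix();M[:3,3]=o['ee_pos'];return M@c['mount']
E
python3 - <<'E'
from h import *
c=env.camera('top')
P=lambda u,v,z:ray(c,(140+(u+.5)/3-.5,90+(v+.5)/3-.5),z)
K=[P(*p,.070) for p in((290,226),(521,203),(550,473),(317,497))]
T=[P(*p,.0805) for p in((406,233),(431,466),(322,358))]
C=[P(*p,.0745) for p in((307,242),(505,221),(532,458),(331,479))]
print('corners',np.round(K,4),'centre',np.mean(K,0).round(4));print([np.linalg.norm(K[i]-K[i-1]).round(4) for i in range(4)])
print('tacks',np.round(T,4), np.linalg.norm(T[0]-T[1]));print('ctacks',np.round(C,4),np.mean(C,0))
own=np.array([[130,110],[130,-110],[-130,-110],[-130,110],[112,0],[-112,0],[0,92]])/1e3
W=np.array(K+T)[:,:2]
m=own.mean(0);w=W.mean(0);H=(own-m).T@(W-w);th=np.arctan2(H[0,1]-H[1,0],H[0,0]+H[1,1])
Rm=np.array([[np.cos(th),-np.sin(th)],[np.sin(th),np.cos(th)]]);t=w-Rm@m
print(np.degrees(th),t,'resid mm',((own@Rm.T+t-W)*1e3).round(1).tolist());print((own[4:]@Rm.T+t).round(4))
o=env.get_obs();print(R.from_quat(o['tcp_rot']).as_matrix().round(3))
E
```

```text
corners [[ 0.6633  0.0361  0.07  ]
 [ 0.6802 -0.1877  0.07  ]
 [ 0.4205 -0.2063  0.07  ]
 [ 0.4032  0.0159  0.07  ]] centre [ 0.5418 -0.0855  0.07  ]
[np.float64(0.261), np.float64(0.2244), np.float64(0.2603), np.float64(0.2228)]
tacks [[ 0.6524 -0.0752  0.0805]
 [ 0.4305 -0.0926  0.0805]
 [ 0.5348  0.0079  0.0805]] 0.2225449463663677
ctacks [[ 0.6468  0.0199  0.0745]
 [ 0.6624 -0.171   0.0745]
 [ 0.4354 -0.189   0.0745]
 [ 0.4201  0.0021  0.0745]] [ 0.54118751 -0.08449959  0.0745    ]
4.3429812486352075 [ 0.5416965  -0.08479833] resid mm [[-0.3, -1.3], [-0.6, 3.0], [-0.1, 1.9], [0.6, -0.8], [1.0, -1.1], [-0.5, -0.7], [-0.1, -1.0]]
[[ 0.6534 -0.0763]
 [ 0.43   -0.0933]
 [ 0.5347  0.0069]]
[[ 0.446  0.895 -0.001]
 [ 0.895 -0.446 -0.001]
 [-0.001 -0.    -1.   ]]
```

step_arm(
  steps=[
    [[0,0.039,-0.047,0,0,0,-7],[0,0.039,-0.047,0,0,0,-7],[0,0.039,-0.047,0,0,0,-7],[0,0.039,-0.047,0,0,0,-7],[0,0.039,-0.047,0,0,0,-7]],
  ],
  newtons=20,
)

```text
t: 0.82
ee_pos: [0.4197, 0.209, 0.2296]
tcp_rot: [0.97, 0.242, -0.0, -0.0]
ft_force: [0.5, 1.1, -0.4]
finger_gap: 0.0003
```

step_arm(
  steps=[
    [[0,0.039,-0.047,0,0,0,-6],[0,0.039,-0.047,0,0,0,-6],[0,0.039,-0.047,0,0,0,-6],[0,0.039,-0.047,0,0,0,-6],[0,0.03,-0.03,0,0,0,-5]],
  ],
)

```text
t: 1.45
ee_pos: [0.6096, -0.017, 0.2289]
tcp_rot: [1.0, -0.018, 0.0, -0.001]
ft_force: [-0.8, 0.3, -0.6]
finger_gap: -0.0002
```

step_arm(
  steps=[
    [[0,-0.02,0,0,0,0,0],[0,0,0,0,0,0,0]],
  ],
)

```text
t: 1.7
ee_pos: [0.591, -0.0207, 0.2251]
tcp_rot: [1.0, -0.022, -0.002, -0.0]
ft_force: [0.8, 0.2, 0.9]
finger_gap: -0.0001
```

```bash
python3 - <<'E'
from h import *
import cv2,pickle
o=env.get_obs();c=env.camera('wrist');cv2.imwrite('pics/w1.png',c['color']);pickle.dump((o,c),open('w1.pkl','wb'));print(o['ee_pos'],o['dq'].round(3))
cv2.imwrite('pics/w1b.png',cv2.resize(c['color'],(800,600),interpolation=cv2.INTER_CUBIC))
E
```

```text
[ 0.59100901 -0.02067424  0.2250711 ] [-0.02   0.058  0.05  -0.026 -0.002  0.002]
```

View pics/w1b.png

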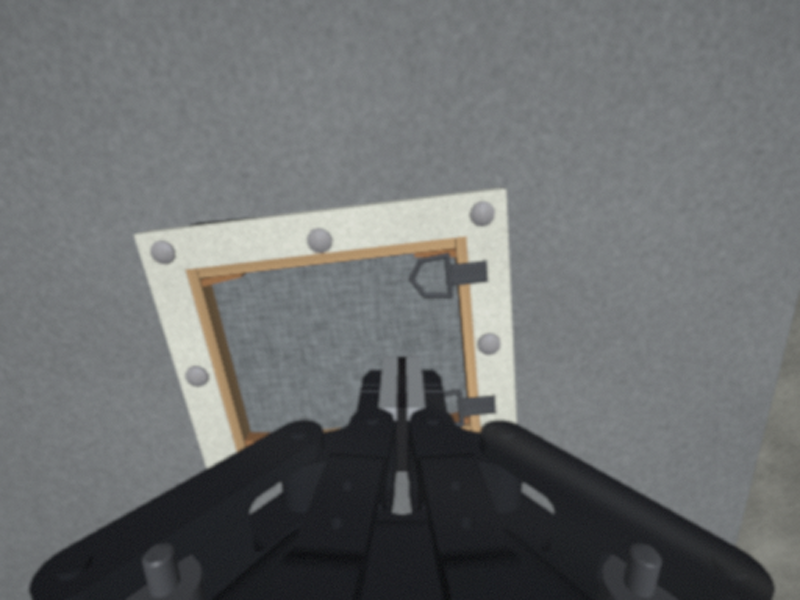

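The wrist view shows all three tacks, at px (320,240) side, (488,343) hanger and (197,376) opposite. The shut fingertips are near (402,365).

```bash
python3 - <<'E'
from h import *
import pickle
o,c=pickle.load(open('w1.pkl','rb'));T=wristT(c,o)
for n,p in dict(hang=(488,343),opp=(197,376),side=(320,240)).items(): print(n,ray(c,((p[0]+.5)/1.5625-.5,(p[1]+.5)/1.5625-.5),.0785,T).round(4))
for p in((164,251),(482,214)): print('ct',ray(c,((p[0]+.5)/1.5625-.5,(p[1]+.5)/1.5625-.5),.0725,T).round(4))
E
```

```text
hang [ 0.653  -0.074   0.0785]
opp [ 0.4311 -0.0925  0.0785]
side [0.5359 0.008  0.0785]
ct [0.4229 0.0038 0.0725]
ct [0.6482 0.0202 0.0725]
```

step_arm(
  steps=[
    [[0,0.031,-0.027,-0.03,0,0,0],[0,0.031,-0.027,-0.03,0,0,0],[0,0,0,-0.03,0,0,0],[0,0,0,-0.02,0,0,0],[0,0,0,0,0,0,0]],
  ],
)

```text
t: 2.38
ee_pos: [0.658, -0.0728, 0.1134]
tcp_rot: [1.0, -0.018, 0.001, -0.0]
ft_force: [-0.3, 0.8, -0.2]
finger_gap: -0.0001
```

step_arm(
  steps=[
    [[0,-0.005,-0.002,-0.01,0,0,0],[0,0,0,-0.007,0,0,0],[0,0,0,0,0,0,0]],
  ],
)

```text
t: 2.75
ee_pos: [0.6543, -0.074, 0.0985]
tcp_rot: [1.0, -0.018, 0.004, -0.0]
ft_force: [-0.5, -0.0, -0.4]
finger_gap: -0.0003
```

```bash
python3 - <<'E'
from h import *
import cv2
o=env.get_obs();print(o['ee_pos'],o['ft_force'])
c=env.camera('wrist');cv2.imwrite('pics/w2.png',cv2.resize(c['color'][120:340,130:390],None,fx=3,fy=2.7,interpolation=cv2.INTER_CUBIC))
c=env.camera('scene');cv2.imwrite('pics/s2.png',cv2.resize(c['color'][100:250,170:370],None,fx=4,fy=4,interpolation=cv2.INTER_CUBIC))
E
```

```text
[ 0.65425312 -0.07401997  0.09847411] [-0.46014292 -0.03818049 -0.38911089]
```

View pics/w2.png

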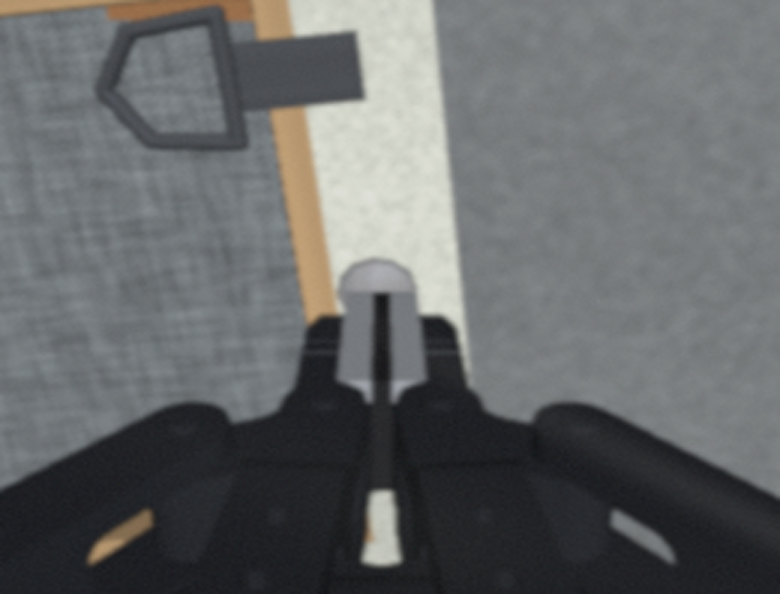

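View pics/s2.png

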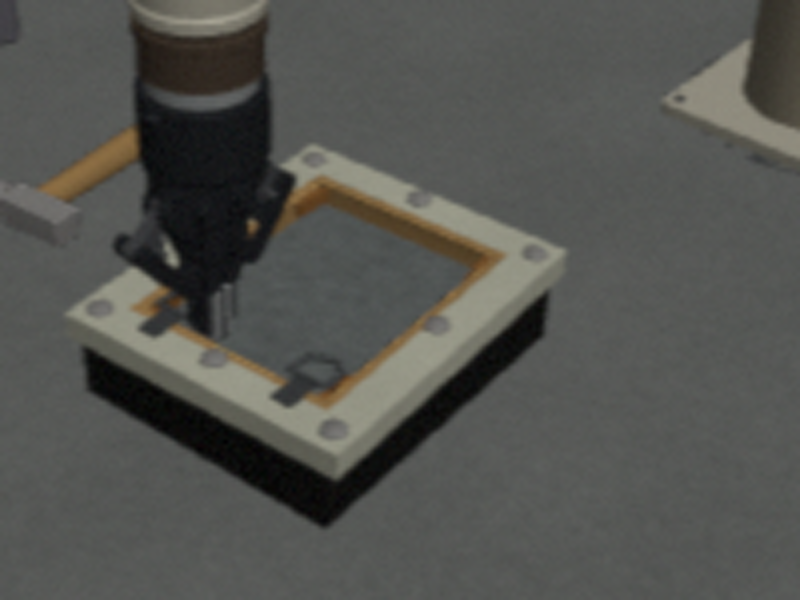

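The wrist view shows the shut tips (gap at px 382) lined up with the tack (378), about 17 mm above it. I'll descend from here.

step_arm(
  steps=[
    [[0,-0.001,-0.001,-0.01,0,0,0],[0,0,0,-0.003,0,0,0],[0,0,0,0,0,0,0]],
  ],
)

```text
t: 3.22
ee_pos: [0.6541, -0.0753, 0.086]
tcp_rot: [1.0, -0.018, 0.005, -0.0]
ft_force: [0.5, -0.0, -0.2]
finger_gap: 0.0004
```

step_arm(
  steps=[
    [[0,0,0,-0.003,0,0,0],[0,0,0,0,0,0,0]],
  ],
)

```text
t: 3.48
ee_pos: [0.6541, -0.0753, 0.0828]
tcp_rot: [1.0, -0.018, 0.005, -0.0]
ft_force: [0.1, 0.5, 0.6]
finger_gap: -0.0
```

step_arm(
  steps=[
    [[0,-0.001,0,-0.002,0,0,0],[0,0,0,0,0,0,0]],
  ],
)

```text
t: 3.72
ee_pos: [0.6532, -0.0753, 0.0807]
tcp_rot: [1.0, -0.018, 0.005, -0.0]
ft_force: [0.9, 0.1, 0.2]
finger_gap: 0.0002
```

step_arm(
  steps=[
    [[0,0,0,-0.002,0,0,0]],
  ],
)

```text
t: 3.85
ee_pos: [0.6536, -0.0754, 0.0794]
tcp_rot: [1.0, -0.018, 0.006, 0.0]
ft_force: [-0.7, 0.8, 3.6]
finger_gap: 0.0001
```

step_arm(
  steps=[
    [[0,0,0,-0.0015,0,0,0]],
  ],
)

```text
t: 3.98
ee_pos: [0.6536, -0.0753, 0.0785]
tcp_rot: [1.0, -0.018, 0.006, 0.0]
ft_force: [-2.8, 0.8, 4.7]
finger_gap: 0.0003
```

step_arm(
  steps=[
    [[0,0,0,-0.0015,0,0,0]],
  ],
)

```text
t: 4.1
ee_pos: [0.6536, -0.0753, 0.0775]
tcp_rot: [1.0, -0.018, 0.006, 0.0]
ft_force: [-2.3, 0.1, 4.3]
finger_gap: 0.0003
```

step_arm(
  steps=[
    [[0,0,0,-0.001,0,0,0]],
  ],
)

```text
t: 4.22
ee_pos: [0.6536, -0.0753, 0.0767]
tcp_rot: [1.0, -0.018, 0.006, 0.0]
ft_force: [-1.6, -0.0, 3.9]
finger_gap: 0.0001
```

step_arm(
  steps=[
    [[0,0,0,-0.001,0,0,0]],
  ],
)

```text
t: 4.35
ee_pos: [0.6536, -0.0753, 0.0758]
tcp_rot: [1.0, -0.018, 0.006, 0.0]
ft_force: [-0.9, -0.4, 3.4]
finger_gap: -0.0003
```

step_arm(
  steps=[
    [[0,0,0,-0.001,0,0,0]],
  ],
)

```text
t: 4.47
ee_pos: [0.6536, -0.0754, 0.0748]
tcp_rot: [1.0, -0.018, 0.006, 0.0]
ft_force: [-1.6, 0.4, 3.5]
finger_gap: 0.0002
```

step_arm(
  steps=[
    [[0,0,0,-0.001,0,0,0]],
  ],
)

```text
t: 4.6
ee_pos: [0.6537, -0.0754, 0.0741]
tcp_rot: [1.0, -0.018, 0.006, 0.0]
ft_force: [-3.4, 0.8, 8.1]
finger_gap: -0.0001
```

step_arm(
  steps=[
    [[0,0,0,-0.0003,0,0,0]],
  ],
)

```text
t: 4.72
ee_pos: [0.6536, -0.0754, 0.0743]
tcp_rot: [1.0, -0.018, 0.007, 0.0]
ft_force: [-2.3, 0.3, 7.4]
finger_gap: -0.0
```

The force stays at 7–8 N, above the 4 N friction, at z 0.0743, so the tack is seated. I'll lift and go to the opposite tack.

step_arm(
  steps=[
    [[0,0,0,0.015,0,0,0],[0,0,0,0.025,0,0,0],[0,-0.055,-0.004,0,0,0,0],[0,-0.055,-0.004,0,0,0,0],[0,-0.055,-0.004,0,0,0,0]],
  ],
)

```text
t: 5.35
ee_pos: [0.4914, -0.0878, 0.1153]
tcp_rot: [1.0, -0.017, 0.01, 0.001]
ft_force: [-0.1, -1.1, -0.4]
finger_gap: -0.0001
```

step_arm(
  steps=[
    [[0,-0.05,-0.004,0,0,0,0],[0,0,0,0,0,0,0],[0,0,0,0,0,0,0]],
  ],
)

```text
t: 5.72
ee_pos: [0.4366, -0.0919, 0.1162]
tcp_rot: [1.0, -0.017, 0.01, 0.001]
ft_force: [1.2, 0.2, 0.2]
finger_gap: -0.0002
```

step_arm(
  steps=[
    [[0,-0.006,-0.001,-0.015,0,1.1,0],[0,0,0,-0.01,0,0,0],[0,0,0,0,0,0,0]],
  ],
)

```text
t: 6.1
ee_pos: [0.4333, -0.0931, 0.0894]
tcp_rot: [1.0, -0.017, 0.001, 0.001]
ft_force: [-0.7, 0.1, -0.1]
finger_gap: -0.0002
```

```bash
python3 - <<'E'
from h import *
import cv2
o=env.get_obs();print(o['ee_pos'],o['ft_force'],o['tcp_rot'].round(4))
c=env.camera('wrist');cv2.imwrite('pics/w3.png',cv2.resize(c['color'],(800,600),interpolation=cv2.INTER_CUBIC))
E
```

```text
[ 0.43334916 -0.09309797  0.0893666 ] [-0.67722048  0.06196609 -0.06092925] [ 9.999e-01 -1.700e-02  6.000e-04  1.100e-03]
```

View pics/w3.png

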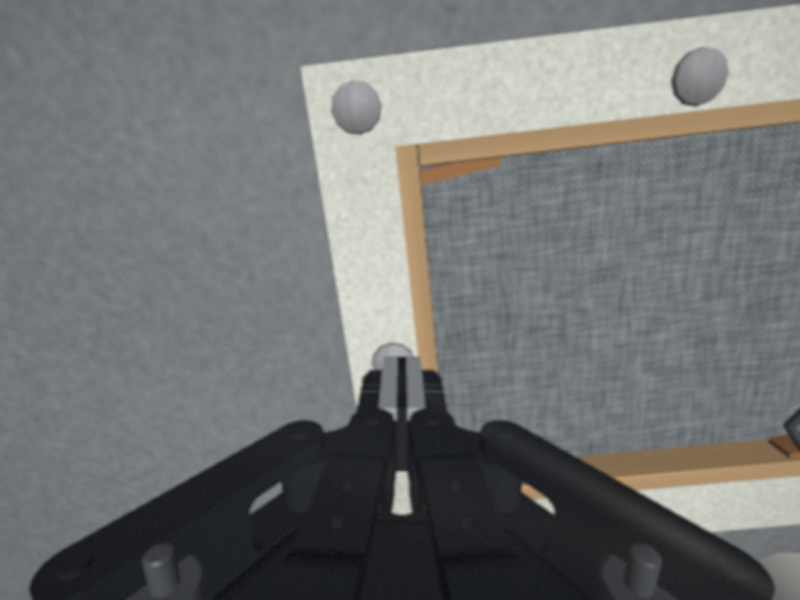

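The opposite tack is centred at px 393 and the tip gap at 402, so I need about 3 mm in −x, which agrees with the fit.

step_arm(
  steps=[
    [[0,-0.003,0,-0.004,0,0,0],[0,0,0,0,0,0,0]],
  ],
)

```text
t: 6.4
ee_pos: [0.4307, -0.0931, 0.0853]
tcp_rot: [1.0, -0.017, 0.001, 0.001]
ft_force: [-0.5, 0.3, -0.1]
finger_gap: -0.0002
```

step_arm(
  steps=[
    [[0,0,0,-0.003,0,0,0],[0,0,0,0,0,0,0]],
  ],
)

```text
t: 6.65
ee_pos: [0.431, -0.0931, 0.0824]
tcp_rot: [1.0, -0.017, 0.001, 0.001]
ft_force: [-0.1, -0.1, -0.2]
finger_gap: 0.0001
```

step_arm(
  steps=[
    [[0,0,0,-0.0015,0,0,0]],
  ],
)

```text
t: 6.78
ee_pos: [0.4312, -0.0932, 0.0811]
tcp_rot: [1.0, -0.017, 0.002, 0.001]
ft_force: [-0.0, 0.6, 3.2]
finger_gap: -0.0001
```

step_arm(
  steps=[
    [[0,0,0,-0.001,0,0,0]],
  ],
)

```text
t: 6.9
ee_pos: [0.4313, -0.0932, 0.0805]
tcp_rot: [1.0, -0.017, 0.002, 0.001]
ft_force: [-2.0, 0.4, 4.0]
finger_gap: 0.0002
```

step_arm(
  steps=[
    [[0,0,0,-0.001,0,0,0]],
  ],
)

```text
t: 7.02
ee_pos: [0.4313, -0.0932, 0.0797]
tcp_rot: [1.0, -0.017, 0.002, 0.001]
ft_force: [-0.8, -0.0, 4.2]
finger_gap: 0.0001
```

step_arm(
  steps=[
    [[0,0,0,-0.0015,0,0,0]],
  ],
)

```text
t: 7.15
ee_pos: [0.4313, -0.0932, 0.0784]
tcp_rot: [1.0, -0.017, 0.002, 0.001]
ft_force: [-1.6, -0.2, 3.9]
finger_gap: -0.0003
```

step_arm(
  steps=[
    [[0,0,0,-0.0015,0,0,0]],
  ],
)

```text
t: 7.28
ee_pos: [0.4313, -0.0932, 0.0769]
tcp_rot: [1.0, -0.017, 0.002, 0.001]
ft_force: [-0.9, 0.2, 3.8]
finger_gap: 0.0003
```

step_arm(
  steps=[
    [[0,0,0,-0.001,0,0,0]],
  ],
)

```text
t: 7.4
ee_pos: [0.4313, -0.0932, 0.0758]
tcp_rot: [1.0, -0.017, 0.002, 0.001]
ft_force: [-0.8, 0.4, 4.1]
finger_gap: 0.0002
```

step_arm(
  steps=[
    [[0,0,0,-0.001,0,0,0]],
  ],
)

```text
t: 7.52
ee_pos: [0.4313, -0.0932, 0.0747]
tcp_rot: [1.0, -0.017, 0.002, 0.001]
ft_force: [-1.8, 0.1, 4.0]
finger_gap: 0.0004
```

step_arm(
  steps=[
    [[0,0,0,-0.0008,0,0,0]],
  ],
)

```text
t: 7.65
ee_pos: [0.4313, -0.0932, 0.074]
tcp_rot: [1.0, -0.017, 0.002, 0.001]
ft_force: [-2.4, 0.7, 8.0]
finger_gap: 0.0001
```

step_arm(
  steps=[
    [[0,0,0,-0.0003,0,0,0]],
  ],
)

```text
t: 7.78
ee_pos: [0.4313, -0.0932, 0.074]
tcp_rot: [1.0, -0.017, 0.002, 0.001]
ft_force: [-3.0, 1.1, 8.1]
finger_gap: -0.0
```

This one is seated too, at 8 N and z 0.074. The side tack is next.

step_arm(
  steps=[
    [[0,0,0,0.015,0,0,0],[0,0,0,0.02,0,0,0],[0,0.035,0.034,0,0,0,0],[0,0.035,0.034,0,0,0,0],[0,0.03,0.03,0,0,0,0]],
  ],
)

```text
t: 8.4
ee_pos: [0.5323, 0.0051, 0.1081]
tcp_rot: [1.0, -0.02, 0.001, 0.002]
ft_force: [0.4, -0.1, 0.7]
finger_gap: -0.0004
```

step_arm(
  steps=[
    [[0,0,0,0,0,0,0],[0,0,0,0,0,0,0]],
  ],
)

```text
t: 8.65
ee_pos: [0.5336, 0.007, 0.1065]
tcp_rot: [1.0, -0.018, 0.001, 0.002]
ft_force: [-1.2, -0.2, 0.4]
finger_gap: 0.0
```

step_arm(
  steps=[
    [[0,0.001,0,-0.012,0,0,0],[0,0,0,-0.004,0,0,0],[0,0,0,0,0,0,0]],
  ],
)

```text
t: 9.02
ee_pos: [0.5323, 0.005, 0.0886]
tcp_rot: [1.0, -0.02, -0.0, 0.002]
ft_force: [-0.3, -0.4, -0.1]
finger_gap: 0.0002
```

```bash
python3 - <<'E'
from h import *
import cv2
o=env.get_obs();print(o['ee_pos'],o['ft_force'],o['tcp_rot'].round(4))
c=env.camera('wrist');cv2.imwrite('pics/w4.png',cv2.resize(c['color'],(800,600),interpolation=cv2.INTER_CUBIC))
c=env.camera('scene');cv2.imwrite('pics/s4.png',cv2.resize(c['color'][100:250,170:370],None,fx=4,fy=4,interpolation=cv2.INTER_CUBIC))
E
```

```text
[0.53225607 0.00496765 0.08859666] [-0.25943023 -0.37380859 -0.12573409] [ 9.998e-01 -1.980e-02 -2.000e-04  1.800e-03]
```

View pics/w4.png

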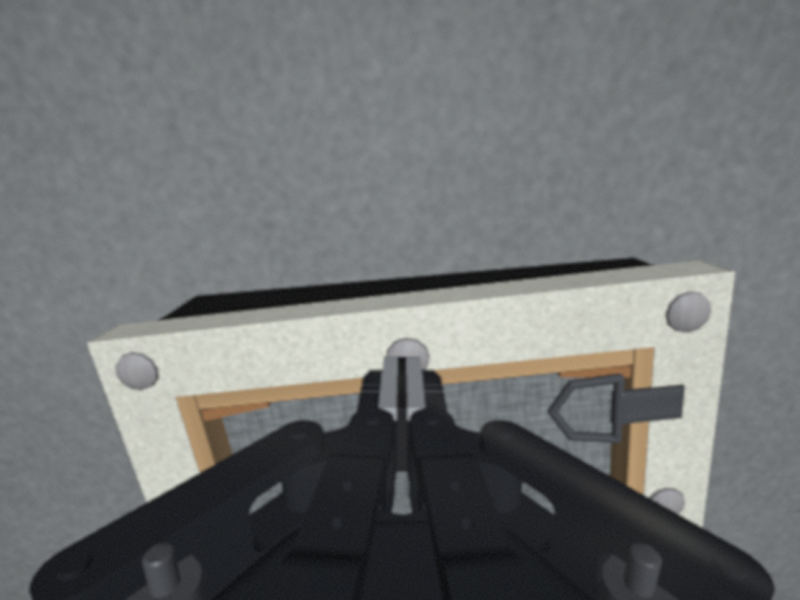

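View pics/s4.png

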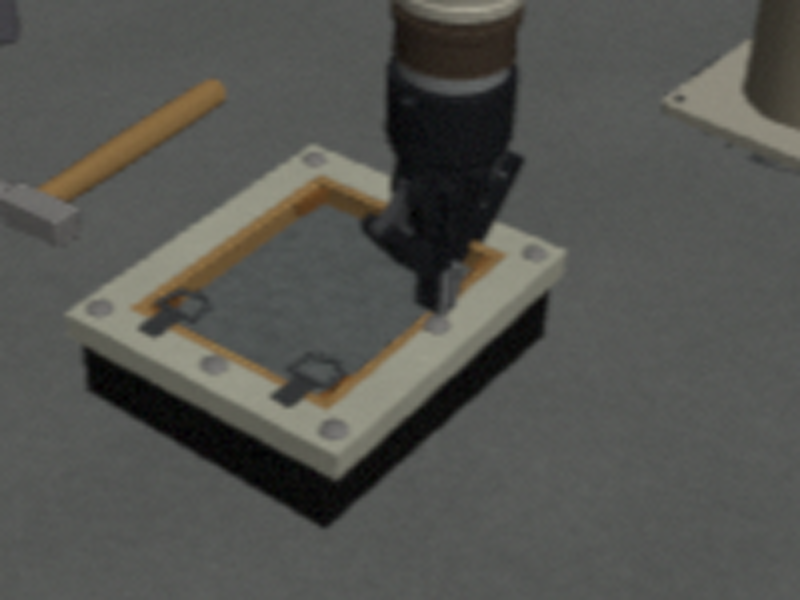

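The side tack (px 408) is about 2.5 mm in +x from the tip gap (402). In the scene view the canvas corners are in the same place as before, and the hanger tack now sits low.

step_arm(
  steps=[
    [[0,0.003,0.0025,-0.003,0,0,0],[0,0,0,0,0,0,0]],
  ],
)

```text
t: 9.38
ee_pos: [0.5362, 0.0076, 0.0864]
tcp_rot: [1.0, -0.02, 0.001, 0.002]
ft_force: [0.0, -0.2, 0.2]
finger_gap: -0.0005
```

step_arm(
  steps=[
    [[0,0,0,-0.002,0,0,0],[0,0,0,0,0,0,0]],
  ],
)

```text
t: 9.62
ee_pos: [0.5365, 0.0077, 0.0845]
tcp_rot: [1.0, -0.02, 0.001, 0.002]
ft_force: [-0.3, -0.5, -0.6]
finger_gap: 0.0001
```

step_arm(
  steps=[
    [[0,0,0,-0.0015,0,0,0]],
  ],
)

```text
t: 9.75
ee_pos: [0.5366, 0.0077, 0.083]
tcp_rot: [1.0, -0.02, 0.001, 0.002]
ft_force: [-0.7, 0.2, -0.7]
finger_gap: -0.0001
```

step_arm(
  steps=[
    [[0,0,0,-0.0015,0,0,0]],
  ],
)

```text
t: 9.88
ee_pos: [0.5366, 0.0077, 0.0815]
tcp_rot: [1.0, -0.02, 0.001, 0.002]
ft_force: [-0.2, 0.4, -0.5]
finger_gap: 0.0001
```

step_arm(
  steps=[
    [[0,0,0,-0.001,0,0,0]],
  ],
)

```text
t: 10.0
ee_pos: [0.5366, 0.0078, 0.0808]
tcp_rot: [1.0, -0.02, 0.001, 0.002]
ft_force: [-1.2, 0.2, 4.3]
finger_gap: 0.0
```

step_arm(
  steps=[
    [[0,0,0,-0.0015,0,0,0]],
  ],
)

```text
t: 10.12
ee_pos: [0.5366, 0.0078, 0.0796]
tcp_rot: [1.0, -0.02, 0.001, 0.002]
ft_force: [-1.0, 0.5, 3.7]
finger_gap: 0.0
```

step_arm(
  steps=[
    [[0,0,0,-0.0015,0,0,0]],
  ],
)

```text
t: 10.25
ee_pos: [0.5366, 0.0078, 0.0783]
tcp_rot: [1.0, -0.02, 0.002, 0.002]
ft_force: [-0.5, -0.4, 3.3]
finger_gap: 0.0002
```

step_arm(
  steps=[
    [[0,0,0,-0.0015,0,0,0]],
  ],
)

```text
t: 10.38
ee_pos: [0.5366, 0.0077, 0.0769]
tcp_rot: [1.0, -0.02, 0.002, 0.002]
ft_force: [-2.1, -0.2, 4.3]
finger_gap: -0.0002
```

step_arm(
  steps=[
    [[0,0,0,-0.001,0,0,0]],
  ],
)

```text
t: 10.5
ee_pos: [0.5366, 0.0078, 0.0759]
tcp_rot: [1.0, -0.02, 0.002, 0.002]
ft_force: [-0.9, 0.4, 3.9]
finger_gap: 0.0002
```

step_arm(
  steps=[
    [[0,0,0,-0.001,0,0,0]],
  ],
)

```text
t: 10.62
ee_pos: [0.5366, 0.0078, 0.0748]
tcp_rot: [1.0, -0.02, 0.002, 0.002]
ft_force: [-1.7, -0.1, 5.3]
finger_gap: -0.0001
```

step_arm(
  steps=[
    [[0,0,0,-0.0007,0,0,0]],
  ],
)

```text
t: 10.75
ee_pos: [0.5366, 0.0078, 0.0742]
tcp_rot: [1.0, -0.02, 0.002, 0.002]
ft_force: [-2.2, 0.4, 7.5]
finger_gap: 0.0003
```

step_arm(
  steps=[
    [[0,0,0,-0.0003,0,0,0]],
  ],
)

```text
t: 10.88
ee_pos: [0.5367, 0.0078, 0.0742]
tcp_rot: [1.0, -0.02, 0.002, 0.002]
ft_force: [-2.7, 0.3, 6.5]
finger_gap: -0.0001
```

The side tack is seated. I'll retreat upward and check.

step_arm(
  steps=[
    [[0,0,0,0.015,0,0,0],[0,0,0,0.04,0,0,0],[0,-0.02,0.03,0.04,0,0,0],[0,-0.04,0.04,0,0,0,0],[0,-0.04,0.04,0,0,0,0]],
  ],
)

```text
t: 11.5
ee_pos: [0.4382, 0.1186, 0.1731]
tcp_rot: [1.0, -0.023, 0.004, 0.001]
ft_force: [0.5, 1.4, -0.7]
finger_gap: -0.0
```

step_arm(
  steps=[
    [[0,-0.03,0.03,0,0,0,0],[0,0,0,0,0,0,0],[0,0,0,0,0,0,0]],
  ],
)

```text
t: 11.88
ee_pos: [0.4062, 0.1516, 0.1752]
tcp_rot: [1.0, -0.021, 0.006, -0.0]
ft_force: [-0.2, -0.5, 0.5]
finger_gap: -0.0
```

```bash
python3 - <<'E'
from h import *
import cv2
o=env.get_obs();print(o['t'],o['ee_pos'],o['ft_force'],o['dq'].round(3))
c=env.camera('top');t=c['color'];a=cv2.imread('pics/top0.png')
z=lambda i:cv2.resize(i[140:270,225:340],None,fx=3.4,fy=3.4,interpolation=cv2.INTER_CUBIC)
cv2.imwrite('pics/t5.png',np.hstack([z(a),z(t)]))
c=env.camera('scene');s=c['color'];a=cv2.imread('pics/scene0.png')
z=lambda i:cv2.resize(i[130:230,180:320],None,fx=2.8,fy=2.8,interpolation=cv2.INTER_CUBIC)
cv2.imwrite('pics/s5.png',np.hstack([z(a),z(s)]))
E
```

```text
11.875 [0.40618391 0.15159619 0.17524231] [-0.18841737 -0.46345053  0.48192091] [ 0.014 -0.01  -0.003  0.006  0.003  0.001]
```

View pics/t5.png

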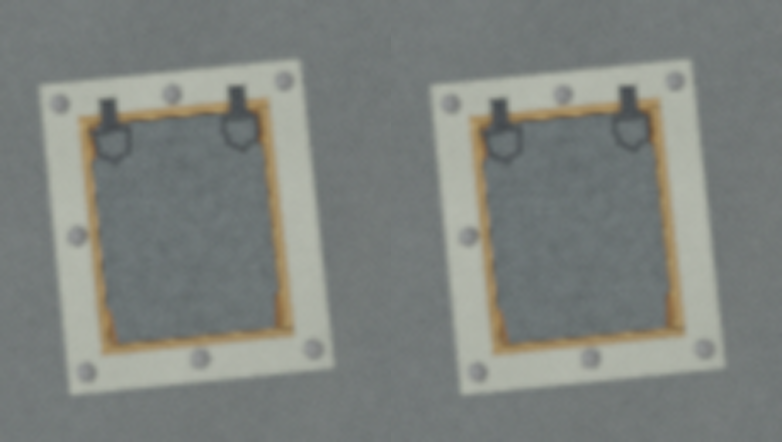

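View pics/s5.png

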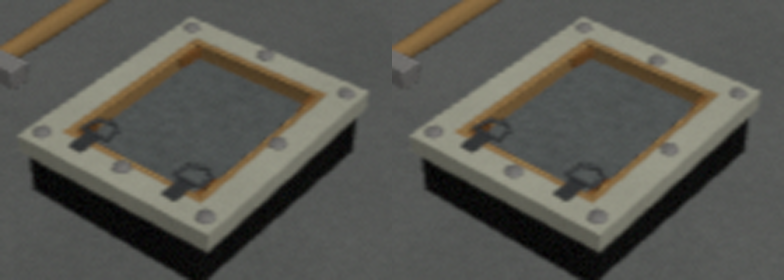

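Before and after, the canvas hasn't moved. In the scene view all three middle tacks sit about 5 px lower, level with the corner tacks. I'm handing in.

```bash
python3 -c "
from rig import env
print(env.finish_job())"
```

```text
the job is handed in; nothing more can be done
None
```

I pressed all three tacks home with the shut fingertips, in the order asked: hanger bar, then the bar opposite, then the side bar. The job was handed in at about 12 s with the arm clear of everything.

- **Seating:** each tack slid at about 4 N from a contact height of 0.080–0.081 m. Each then stopped firmly at z ≈ 0.074 m, where the force rose to 7–8 N. That matches the expected home height of 0.0745 m to within the calibration.
- **Canvas and bystanders:** before and after pictures from the top and scene cameras show no visible shift of the canvas. The three tacks sit lower, level with the corner tacks. The tool kept well clear of the jar, hammer, cork block and cup, but I did not compare their positions afterwards.
- **Sideways force:** there was a small sideways force of 2–3 N while pressing. No check failed or disagreed.

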